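Index a slotted finial in a dished carving stand and bolt it

ROBOT

A 6-joint arm with a two-finger parallel gripper is mounted at the origin on the work surface; the furniture and walls round the work are solid. World frame = base frame: x ahead of the robot, y to its left, z up, the work surface at z = 0. Lengths are in m, angles in rad, forces in N, time in s.
With the tool pointing down it reaches from about 0.375 to 0.925 m from the base axis. Payload 5.7 kg.
Tool frame: the origin (TCP) lies midway between the tips of the shut fingers; the grasp point (between the pads) lies 19 mm behind it; z points along the fingers, y is the line along which they close (so a half turn about z gives the same grasp; the last joint's range is limited). The gripper opens to 88 mm and grips with 3 to 60 N. Pads are 20 mm wide; open, the fingers measure 115 mm over their backs; the gripper's body (75 mm by 178 mm) begins 61 mm behind the grasp point.
Start: joints at [-1.42, 0.359, 1.51, -0, 1.272, -0.115], TCP at [0.158, -0.579, 0.223] pointing down, gripper open.
Joint ranges: [-2.97, 2.97], [-1.01, 2.36], [0.21, 2.38], [-0.96, 4.11], [0.2, 2.71], [-2.98, 2.98]. Speed limits (rad/s): [2.39, 2.39, 3.14, 3.14, 3.14, 3.14].

INTERFACE

Orientations are given as a unit quaternion [x, y, z, w].
In Python, from bench import move_ptp, servo_line, goto_joints, move_gripper, sleep, inverse_kinematics, capture, PlanningError, close_job, spot_in, silhouettes, current_clock, current_joint_pos, current_qvel, current_joint_torque, current_position, current_orientation, current_force, current_torque, current_finger_gap, current_grip_force gives the robot as it stands. Calls block until the motion is done:
- move_ptp(position, orientation): joint-space move of the TCP to a pose.
- servo_line(position, orientation=None, rate=0.15, contact_N=None): straight line of the TCP; orientation=None keeps the orientation; rate is the mean speed in m/s. With contact_N (N) it stops when the force on the tool has changed by that much, and returns True; else False.
- goto_joints(angles): joint-space move.
- move_gripper(opening): finger opening in m; the grip force is fixed at half the most; returns when the fingers have stopped.
- sleep(seconds).
- inverse_kinematics(position, orientation): joint angles nearest the present ones, or None.
- capture(name): name is "scene" or "top"; returns a dict with "image" (480x640x3 uint8, blue, green, red), "range_z" (480x640 float32, m along the optical axis (not along the pixel's ray), 0 where there is no reading), "intrinsics" (3x3 intrinsics, pixels), "R" (3x3) and "t" (3): a world point X has camera coordinates R X + t. Camera axes: x right, y down, z forward; pixel columns grow to the right and rows downward; lengths in m; the calibration is good to about 2 mm. A picture is of the moment at which its call begins.
A pose or a line that the arm cannot do raises PlanningError and nothing moves.
- close_job(): hands the job in; it is judged then, once.
Trained networks look in the newest picture that a camera, given by its name, has taken for a name from the list of things; names that differ only in an ending like _2 or _b are one class to them, and where a whole thing is asked for, a point or a joint stands for the part that bears it (a point fixed in the world has none). Each returns a list of dicts, best first, with "conf" (0 to 1); they miss things now and then, are a little off and sometimes report something else, mostly with a low value. They report only what shows in the picture. A call takes as long as a camera call.
- spot_in(camera, query): "xy" ([column, row] in pixels, amid what is visible of it).
- silhouettes(camera, query): "region" (480x640 bool, what is visible of it) and "xy" ([column, row] in pixels, amid what is visible of it).
Readings, each from a call of its own:
- current_clock(): time.
- current_joint_pos(): joint angles.
- current_qvel(): joint speeds.
- current_joint_torque(): joint torques, N m.
- current_position(): TCP position.
- current_orientation(): TCP orientation.
- current_force(): force on the tool from outside, world axes, zero at the start.
- current_torque(): the same for the moment, N m.
- current_finger_gap(): finger opening in m.
- current_grip_force(): force on a finger pad.
Only numpy, scipy, OpenCV 4.12 (cv2) and the standard library are available. Lean on these libraries where they do the work, as an engineer would, in place of code of your own. Each camera call takes 0.05 s, during which the arm holds its last target. There are 200 camera calls.

TASK

Get the turned finial ready for carving: stand it in the dish of the carving stand so that it sits fully down and upright with the slot in its collar facing the bolt, lowering it in rather than dropping it. Then slide the bolt fully home into the slot so the finial cannot turn, and leave the tint bottle, the offcut and the sanding block where they are.

Things in the scene. Friction and masses are not known exactly. Their poses are not given: they have to be found in the camera images.
- finial: Loose turned wooden finial, 90 mm tall, 0.12 kg, upright on the mat. Origin: centre of its underside; z up its axis; +x points out through its slot. From below: tapered foot, radius 15 mm at the flat underside, 27 mm at 22 mm up; collar, radius 28 mm, 22 to 40 mm up; plain round stem to hold it by, 28 mm across, 47 to 90 mm up.
- slot (a point): Middle of the finial's slot, 22 mm from its axis along +x and 31 mm above its underside. The one slot is cut straight through the collar's height, parallel to the axis, open outward, 16 mm wide, its bottom 17 mm from the axis.
- stand: Fixed dark wooden stand: a 12 mm board, 84 mm wide, with a round dish block (radius 38 mm) and a bolt guide. Origin: on the dish axis at mat level; z up; +x points from the dish axis to the bolt. The board runs from 48 mm behind the dish axis to 106 mm beyond it. The guide is 32 mm wide, 42 to 100 mm out along +x, its steel rails 46.5 mm high.
- dish_seat (a point): Centre of the dish's flat floor, 14 mm above the mat, where the centre of the finial's underside belongs. The floor's radius is 17 mm; the tapered wall widens to 27 mm at the rim, 32 mm above the mat, fits the finial's foot with about 1.5 mm of play and centres it.
- slot_home (a point): Fixed point of the stand, 22 mm from the dish axis towards the bolt, 45 mm above the mat; the middle of the slot comes here when it faces the bolt.
- index_bolt (a joint): Travel of the steel bolt, m: 0 = fully back (tip 36 mm from the dish axis), 0.016 = fully home (tip 20 mm from it, in the slot). It starts 0 to 4 mm forward, slides along the stand's -x, takes about 2 N and stays where left. It is 8 mm wide, 5 mm at its tapered tip, and lies 41 to 49 mm above the mat.
- bolt_knob (a point): Middle of the upright round brass knob on the bolt, 64 mm above the mat; moves with the bolt, axes parallel to the stand's. The knob is 14 mm across, from 49 to 74 mm above the mat; it lies 85 mm from the dish axis with the bolt fully back, 69 mm with it home.
- tint_bottle: Small bystander bottle, 24 mm across, 49 mm tall, loose. Origin: centre of its underside.
- offcut: Bystander wooden offcut, 34 by 72 by 22 mm, loose. Origin: centre of its underside.
- sanding_block: Bystander wooden sanding block, 53 by 97 by 28 mm, loose. Origin: centre of its underside.

How it is judged:
On the way:
1. the finial is let go, sitting down in the dish with its slot facing the bolt, while the bolt is still back (horizontal distance between finial and dish_seat below 0.004 m and z of finial in the frame of dish_seat below 0.003 m and angle between finial's own z axis and vertical below 0.07 rad and horizontal distance between slot and slot_home below 0.007 m and contact force between the fingers and finial below 0.1 N and value of joint index_bolt below 0.007 m), for 0.2 s.
At the end, for the whole second after the job is handed in: The finial stands at rest in the dish: its underside within 3 mm of the dish floor, within 4 mm of the dish axis, upright within 4 degrees, the middle of its slot within 7 mm of slot_home, and the bolt is at least 13.5 mm of its 16 mm forward, in the slot (horizontal distance between finial and dish_seat below 0.004 m and z of finial in the frame of dish_seat below 0.003 m and angle between finial's own z axis and vertical below 0.07 rad and horizontal distance between slot and slot_home below 0.007 m and value of joint index_bolt above 0.0135 m and linear speed of finial below 0.02 m/s); the robot touches nothing.
It fails at once if the tint bottle is moved more than 25 mm (distance of tint_bottle from where it was at the start of the episode above 0.025 m).
It fails at once if the offcut is moved more than 25 mm (distance of offcut from where it was at the start of the episode above 0.025 m).
It fails at once if the sanding block is moved more than 25 mm (distance of sanding_block from where it was at the start of the episode above 0.025 m).
It fails at once if the finial is dropped into the dish (falls onto it faster than 0.5 m/s, out of the fingers) (horizontal distance between finial and dish_seat below 0.03 m and contact force between the fingers and finial below 0.1 N and linear speed of finial above 0.5 m/s).
It also fails if it takes over 51 s, if anything falls off the work surface, if the arm or the gripper's body presses on something with over 40 N, if the wrist force passes 120 N, or if a joint passes its speed limit or range.

## Working session

There is one attempt and no reset: what is moved stays moved. The work goes in short steps, each a Python script; the robot and the scene stay as the last script left them, time stands still between calls to the robot, and variables do not carry over. Pictures are saved under pics/ and viewed, at most 10 in all, crops included, and the job is handed in when it is done.

```bash
mkdir -p pics
cat > h.py <<'E'
import numpy as np, cv2
from bench import *
def cloud(c):
    K,R,t=map(np.array,(c["intrinsics"],c["R"],c["t"])); z=c["range_z"]
    v,u=np.mgrid[:480,:640]
    P=np.stack([(u-K[0,2])*z/K[0,0],(v-K[1,2])*z/K[1,1],z],-1)
    W=(P-t)@R   # R^T (P-t)
    W[z<=0]=np.nan
    return W
def topix(c,X):
    K,R,t=map(np.array,(c["intrinsics"],c["R"],c["t"])); p=K@(R@np.array(X)+t); return p[:2]/p[2]
E
python3 - <<'E'
from h import *
for n in("scene","top"):
    c=capture(n); cv2.imwrite(f"pics/{n}0.png",c["image"]); W=cloud(c); np.savez(f"{n}0.npz",W=W,**c)
    print(n,"cam at",-np.array(c["R"]).T@c["t"])
    for q in("finial","stand","bolt_knob","tint_bottle","offcut","sanding_block","slot"):
        for d in silhouettes(n,q)[:2]:
            w=W[d["region"]]; print(q,round(d["conf"],2),np.round(d["xy"]),d["region"].sum(),np.round(np.nanmedian(w,0),3),np.round(np.nanmin(w,0),3),np.round(np.nanmax(w,0),3))
print(current_clock(),current_orientation())
E
```

```text
scene cam at [-0.03882491 -0.48919391  0.66622771]
finial 0.75 [416. 318.] 1485 [ 0.423 -0.288  0.041] [ 0.403 -0.311 -0.003] [ 0.483 -0.24   0.092]
stand 0.55 [276. 220.] 3211 [0.438 0.04  0.021] [ 0.368 -0.018 -0.002] [0.549 0.108 0.077]
bolt_knob 0.81 [248. 208.] 278 [0.405 0.059 0.049] [ 0.389  0.045 -0.002] [0.46  0.13  0.077]
tint_bottle 0.88 [387. 251.] 351 [ 0.513 -0.166  0.032] [ 0.508 -0.174 -0.001] [ 0.563 -0.149  0.051]
offcut 0.7 [263. 265.] 999 [ 0.361 -0.023  0.021] [ 0.341 -0.056  0.   ] [0.403 0.021 0.034]
sanding_block 0.72 [317. 326.] 2511 [ 0.325 -0.177  0.029] [ 0.284 -0.204 -0.002] [ 0.383 -0.125  0.043]
slot 0.92 [419. 314.] 1408 [ 0.422 -0.288  0.041] [ 0.403 -0.31  -0.001] [ 0.46  -0.256  0.092]
slot 0.23 [250. 210.] 315 [0.411 0.059 0.049] [ 0.389  0.04  -0.002] [0.479 0.13  0.077]
top cam at [ 0.31056754 -0.10652338  0.9183267 ]
finial 0.7 [408. 239.] 702 [ 0.427 -0.275  0.041] [ 0.403 -0.32  -0.004] [ 0.466 -0.253  0.094]
stand 0.85 [239. 231.] 3186 [0.448 0.044 0.015] [ 0.368 -0.015 -0.006] [0.537 0.109 0.076]
stand 0.71 [409. 240.] 665 [ 0.426 -0.275  0.041] [ 0.403 -0.308 -0.003] [ 0.457 -0.253  0.094]
bolt_knob 0.67 [224. 249.] 169 [0.413 0.059 0.049] [0.389 0.048 0.039] [0.444 0.07  0.076]
tint_bottle 0.6 [348. 196.] 138 [ 0.513 -0.159  0.044] [ 0.507 -0.171  0.003] [ 0.525 -0.148  0.053]
offcut 0.67 [269. 277.] 673 [ 0.364 -0.015  0.021] [ 0.341 -0.054 -0.004] [0.389 0.022 0.027]
sanding_block 0.69 [350. 286.] 1375 [ 0.333 -0.168  0.029] [ 0.284 -0.203 -0.003] [ 0.384 -0.138  0.039]
sanding_block 0.39 [346. 194.] 143 [ 0.515 -0.159  0.046] [ 0.507 -0.17   0.007] [ 0.527 -0.148  0.053]
slot 0.9 [406. 241.] 688 [ 0.427 -0.275  0.041] [ 0.403 -0.318 -0.004] [ 0.464 -0.253  0.094]
0.8 [ 9.91181647e-01  1.32510157e-01 -1.44944533e-05 -2.00767111e-05]
```

View pics/scene0.png

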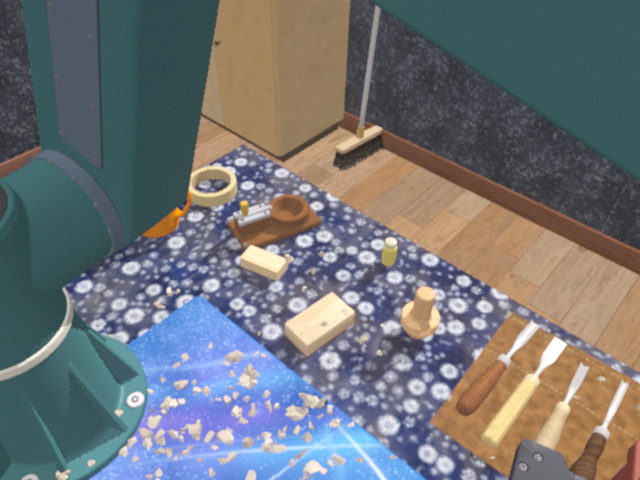

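View pics/top0.png

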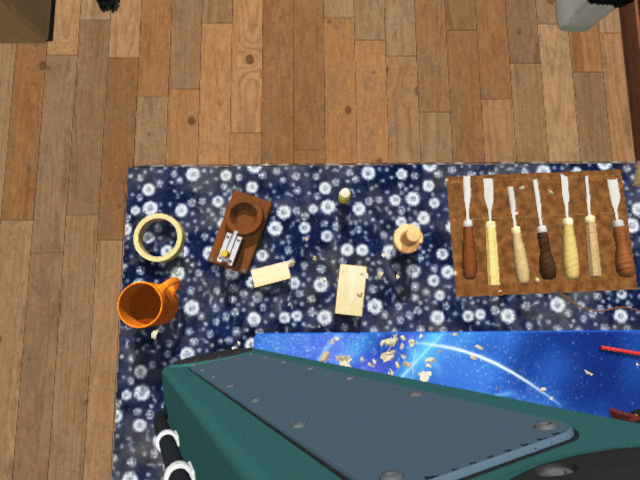

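The scene view shows the finial at (418,318), the dish at (290,208) and the knob at (245,208). In the top view the finial is at (408,238), the dish at (245,217) and the bolt and knob at (228,247). I'll fit the geometry and zoom in for the slot.

```bash
cat > fit.py <<'E'
from h import *
from scipy.optimize import least_squares
def circ(P,r=None):
    x0=[*P.mean(0)]+([] if r else [.02])
    f=lambda p:np.hypot(P[:,0]-p[0],P[:,1]-p[1])-(r or p[2])
    s=least_squares(f,x0,loss="soft_l1",f_scale=.001); return np.round(s.x,4),round(float(np.sqrt(np.mean(s.fun**2))),4)
E
python3 - <<'E'
from fit import *
A=[]
for n in("scene","top"):
    d=np.load(n+"0.npz"); W=d["W"]; P=W.reshape(-1,3); P=P[~np.isnan(P[:,0])]
    near=lambda c,r:P[np.hypot(P[:,0]-c[0],P[:,1]-c[1])<r]
    F=near((.43,-.28),.06)
    for lo,hi in((.05,.085),(.025,.039),(.0385,.0425),(.087,.095)):
        s=F[(F[:,2]>lo)&(F[:,2]<hi)]
        if len(s)>5: print(n,"fin",lo,len(s),circ(s[:,:2]),s[:,:2].mean(0).round(4))
    S=near((.45,.04),.11)
    s=S[(S[:,2]>.0285)&(S[:,2]<.036)&(S[:,0]>.43)]; print("rim",len(s),circ(s[:,:2]),s[:,:2].mean(0).round(4))
    s=S[(S[:,2]>.0065)&(S[:,2]<.0155)&(S[:,1]>-.02)]
    r=cv2.minAreaRect((s[:,:2]*1000).astype(np.float32)); print("board",len(s),r)
    s=S[(S[:,2]>.058)]; print("knob",len(s),circ(s[:,:2],.007),s.mean(0).round(4),s[:,2].max())
    s=S[(S[:,2]>.042)&(S[:,2]<.049)]; r=cv2.minAreaRect((s[:,:2]*1000).astype(np.float32)); print("rails",len(s),s.mean(0).round(4),r)
    im=d["image"]; c0=(418,315) if n=="scene" else (408,240); c1=(280,220) if n=="scene" else (240,232)
    for c in(c0,c1):
        A.append(cv2.resize(im[c[1]-32:c[1]+32,c[0]-42:c[0]+42],(400,300),interpolation=cv2.INTER_CUBIC))
cv2.imwrite("pics/z1.png",np.vstack([np.hstack(A[:2]),np.hstack(A[2:])]))
E
```

```text
scene fin 0.05 312 (array([ 0.4327, -0.2823,  0.0139]), 0.0007) [ 0.4227 -0.2867]
scene fin 0.025 297 (array([ 0.431 , -0.2818,  0.0259]), 0.0047) [ 0.4183 -0.288 ]
scene fin 0.0385 398 (array([ 0.4337, -0.2817,  0.0229]), 0.0037) [ 0.4266 -0.2832]
scene fin 0.087 223 (array([ 0.431 , -0.2829,  0.0093]), 0.0031) [ 0.4307 -0.2832]
rim 525 (array([0.4786, 0.0344, 0.0322]), 0.0042) [0.4788 0.0338]
board 1192 ((443.3548583984375, 32.565223693847656), (113.6319808959961, 173.5950469970703), 70.72185516357422)
knob 85 (array([0.4026, 0.0645]), 0.002) [0.4001 0.0611 0.0687] 0.07686689143914599
rails 365 [0.4135 0.0555 0.0462] ((416.6820068359375, 57.60898971557617), (33.29035949707031, 66.7256088256836), 72.3796615600586)
top fin 0.05 67 (array([ 0.4308, -0.2809,  0.0138]), 0.0004) [ 0.4247 -0.2721]
top fin 0.025 151 (array([ 0.4301, -0.2812,  0.0257]), 0.0035) [ 0.4283 -0.2718]
top fin 0.0385 233 (array([ 0.4315, -0.2827,  0.0235]), 0.0036) [ 0.4292 -0.2736]
top fin 0.087 152 (array([ 0.4308, -0.2808,  0.0091]), 0.0031) [ 0.4305 -0.2808]
rim 618 (array([0.4782, 0.0376, 0.032 ]), 0.0037) [0.479  0.0372]
board 1633 ((453.53973388671875, 46.20325469970703), (84.49552154541016, 159.28941345214844), 70.9161376953125)
knob 55 (array([0.4005, 0.0657]), 0.0026) [0.3998 0.064  0.0711] 0.07614355839720094
rails 378 [0.4138 0.0594 0.0461] ((415.1268005371094, 59.92129898071289), (31.10834312438965, 65.17193603515625), 71.07443237304688)
```

View pics/z1.png

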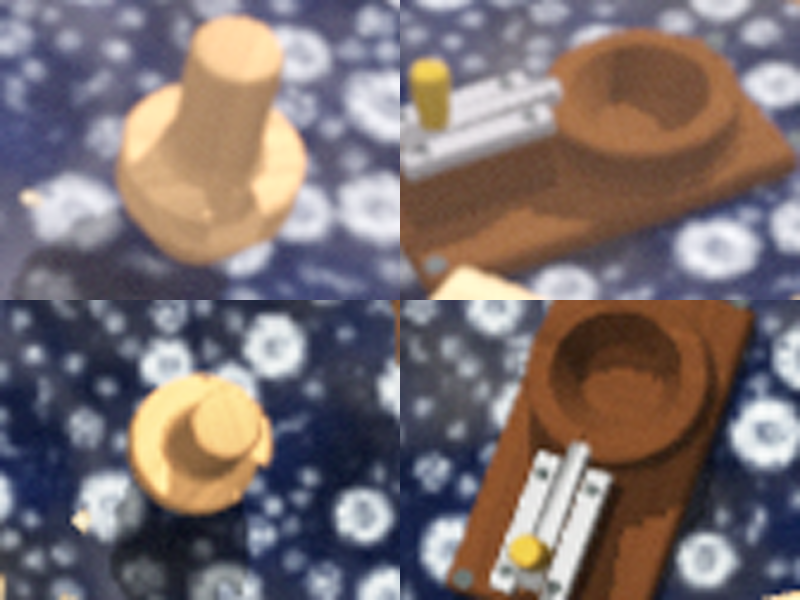

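Zoomed, the slot appears as a notch in the collar: around (235,205) in the scene crop (near side, slightly right), and around (255,465) in the top crop (lower right). I'll get its angle with a model fit.

Run:
```python
from fit import *
A=[]
for n,c in(("scene",(.4325,-.2823)),("top",(.4308,-.2809))):
    d=np.load(n+"0.npz"); im=d["image"].astype(np.float32); rz=d["range_z"]; R=d["R"];t=d["t"]
    th=np.radians(np.arange(0,360,2)); 
    rows=[(r,.040) for r in np.linspace(.028,.016,12)]
    rows2=[(.028,z) for z in np.linspace(.040,.022,16)]
    for rr in(rows,rows2):
        X=np.array([[[c[0]+r*np.cos(a),c[1]+r*np.sin(a),z] for a in th] for r,z in rr]).reshape(-1,3)
        p=X@R.T+t; uv=(p@d["intrinsics"].T); uv=(uv[:,:2]/uv[:,2:]).astype(np.float32)
        g=cv2.remap(im,uv[:,0].reshape(len(rr),-1),uv[:,1].reshape(len(rr),-1),cv2.INTER_LINEAR)
        q=cv2.remap(rz,uv[:,0].reshape(len(rr),-1),uv[:,1].reshape(len(rr),-1),cv2.INTER_NEAREST)-p[:,2].reshape(len(rr),-1)
        A.append(cv2.resize(g,(720,140),interpolation=cv2.INTER_NEAREST))
        print(n,rr[0],"mid-row depth excess mm by 10deg:")
        print((np.mean(q[3:8],0)*1000).round().astype(int).reshape(-1,5)[:, :].mean(1).round(0).astype(int))
out=np.vstack(A)
for a in range(0,360,45): cv2.putText(out,str(a),(a*2,10),0,.4,(0,0,255))
cv2.imwrite("pics/polar.png",out)
```

```text
scene (np.float64(0.028), 0.04) mid-row depth excess mm by 10deg:
[-49 -54 -55 -52 -50 -42 -13   0   0  -1   0  -1   0   0   0  -1   0   0
   0   0   0   8  10  11  15   5   0   0  -1   0  -1   0   0   0 -17 -42]
scene (0.028, np.float64(0.04)) mid-row depth excess mm by 10deg:
[-55 -61 -63 -61 -55 -29  -7  -7  -8  -3  -4  23   0   2   1   0   0   2
   1   1   0   8  15  15  13   1   0   1   4  16   0  -8  -8  -8  -8 -35]
top (np.float64(0.028), 0.04) mid-row depth excess mm by 10deg:
[  1   0   1   0   1   1   1   0   1   0  -1   1   0   0   1   0   0   1
   1   0   0  19  19  22  22   2 -15 -31 -49 -51 -50 -50 -47 -35 -20   2]
top (0.028, np.float64(0.04)) mid-row depth excess mm by 10deg:
[  16    4   19   11   21    7    3    3   -1   -1    2   -1    1    0
    1    3    2    0    0   20    9 -163   36   34   36    7   -5   -3
    0  -20  -37  -25   -5   -4   -4   13][ WARN:0@0.356] global loadsave.cpp:1063 imwrite_ Unsupported depth image for selected encoder is fallbacked to CV_8U.
```

View pics/polar.png

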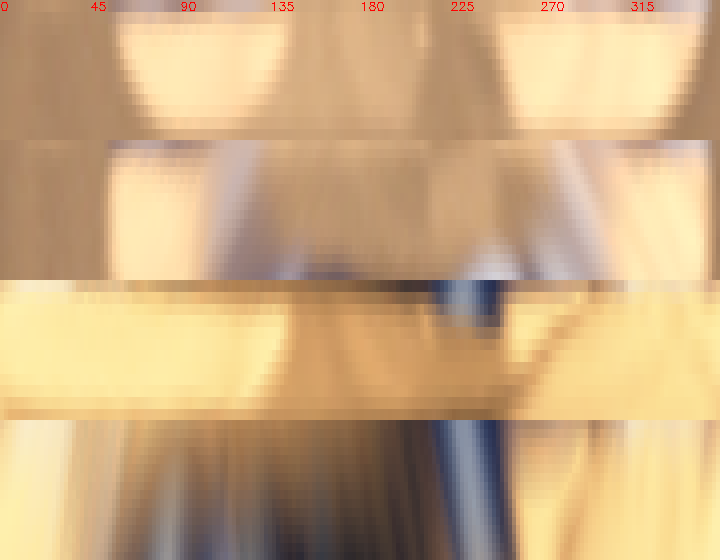

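The slot spans about 214° to 251° in both cameras, so it points at about 232°. The stand's +x is at about 161°, so the finial has to turn by −71°. Next I refine the dish fit, check that the arm can reach every pose, then pick.

```bash
cat >> h.py <<'E'
def q(psi):
    a=np.radians(psi)/2; return [np.cos(a),np.sin(a),0,0]
E
python3 - <<'E'
from fit import *
ps=[]
for n in("scene","top"):
    P=np.load(n+"0.npz")["W"].reshape(-1,3); P=P[~np.isnan(P[:,0])]
    s=P[(np.hypot(P[:,0]-.48,P[:,1]-.037)<.045)&(abs(P[:,2]-.032)<.0015)][:,:2]
    def f(p):
        r=np.hypot(s[:,0]-p[0],s[:,1]-p[1]); return np.maximum(r-.038,0)+np.maximum(.027-r,0)
    r=least_squares(f,[.48,.037],loss="soft_l1",f_scale=.001,diff_step=1e-4); print(n,len(s),r.x.round(4),f(r.x).mean()); 
F=[.4317,-.2816]
D=[.480,.037]
for X,psi in((F+[.2],52),(F+[.053],52),(D+[.2],-19),(D+[.068],-19),([.38,.07,.055],-19)):
    j=inverse_kinematics(X,q(psi)); print(psi,None if j is None else np.round(j,2))
move_ptp(F+[.17],q(52)); servo_line(F+[.053],rate=.1)
move_gripper(.015); print(current_finger_gap(),current_grip_force(),current_force())
servo_line(F+[.20],rate=.12); print(current_finger_gap(),current_position(),current_clock())
for n in("scene","top"):
    c=capture(n); cv2.imwrite(f"pics/{n}1.png",c["image"]); np.savez(n+"1.npz",W=cloud(c),**c)
E
```

```text
scene 365 [0.4797 0.0356] 8.300165949956066e-05
top 380 [0.4778 0.0382] 5.034859033339857e-05
52 [-0.71  0.26  1.72 -0.    1.16 -0.05]
52 [-0.71  0.46  1.87 -0.    0.81 -0.05]
-19 [-0.07  0.21  1.79 -0.    1.14  1.84]
-19 [-0.07  0.4   1.93 -0.    0.81  1.84]
-19 [ 0.    0.33  2.14 -0.    0.67  1.91]
0.02755478297311998 29.985104300176317 [ 0.23478019 -0.26555463 -0.72360899]
0.027567728021376227 [ 0.43120475 -0.28120062  0.19922958] 5.9583
```

Run:
```python
from fit import *
D=[.479,.037]
move_ptp(D+[.14],q(-19)); sleep(.3); print(current_position(),current_clock())
A=[]
for n in("scene","top"):
    c=capture(n); W=cloud(c); np.savez(n+"2.npz",W=W,**c); im=c["image"]
    P=W.reshape(-1,3); P=P[np.hypot(P[:,0]-.479,P[:,1]-.037)<.06]
    for lo,hi,r in((.112,.128,.028),(.1,.112,None),(.134,.15,.014)):
        s=P[(P[:,2]>lo)&(P[:,2]<hi)][:,:2]
        if len(s)>8: print(n,lo,len(s),circ(s,r),s.mean(0))
    x,y=topix(c,[.46,.045,.08]).astype(int); x=max(x,60);y=max(y,45)
    A.append(cv2.resize(im[y-45:y+45,x-60:x+60],(400,300),interpolation=cv2.INTER_CUBIC))
cv2.imwrite("pics/z2.png",np.hstack(A))
```

```text
[0.47911347 0.03664348 0.14003967] 8.0083
scene 0.112 367 (array([0.4798, 0.0371]), 0.0043) [0.46892221 0.023579  ]
scene 0.1 115 (array([0.4792, 0.0358, 0.0252]), 0.0019) [0.46465027 0.03119644]
scene 0.134 134 (array([0.477 , 0.0286]), 0.0054) [0.4696097 0.0291683]
top 0.112 82 (array([0.478, 0.038]), 0.0017) [0.46352669 0.03145048]
top 0.1 34 (array([19.0151, -9.94  , 21.0761]), 0.0018) [0.45682024 0.04955453]
```

View pics/z2.png

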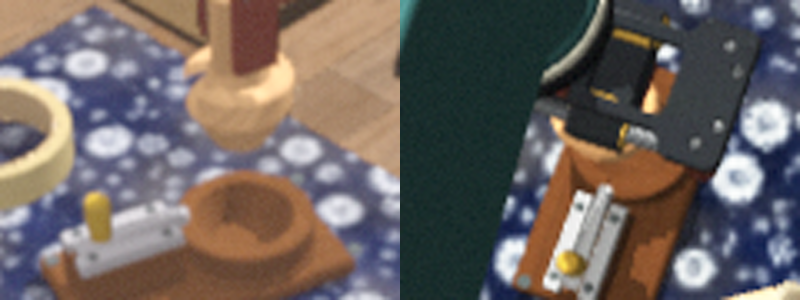

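The finial hangs right over the dish: the two agree within 1 mm in both cameras. Its slot, at (192,65) in the crop, faces the bolt. I'm lowering it now.

Run:
```python
from fit import *
D=[.479,.037]
servo_line(D+[.085],rate=.1); print(current_force())
print(servo_line(D+[.065],rate=.02,contact_N=4),current_position(),current_force())
move_gripper(.042); sleep(.4); print(current_finger_gap(),current_position())
p=current_position(); servo_line([D[0],D[1],.20],rate=.15); print(current_clock())
A=[]
for n in("scene","top"):
    c=capture(n); W=cloud(c); im=c["image"]
    P=W.reshape(-1,3); P=P[np.hypot(P[:,0]-.479,P[:,1]-.037)<.04]
    for lo,hi,r in((.039,.051,.028),(.066,.09,.014)):
        s=P[(P[:,2]>lo)&(P[:,2]<hi)][:,:2]
        if len(s)>8: print(n,lo,len(s),circ(s,r))
    Q=P[(P[:,2]<.12)]; print("top z",np.sort(Q[:,2])[-20:].round(4))
    x,y=topix(c,[.46,.045,.05]).astype(int); x=max(x,60);y=max(y,45)
    A.append(cv2.resize(im[y-45:y+45,x-60:x+60],(400,300),interpolation=cv2.INTER_CUBIC))
cv2.imwrite("pics/z3.png",np.hstack(A))
```

```text
[-0.87736241  0.23087497 -1.12620921]
True [0.47878895 0.03696785 0.06685046] [-0.71374126 -0.86082346  4.76147337]
0.04221936338502859 [0.47802699 0.0370414  0.06639475]
11.55
scene 0.039 168 (array([0.478 , 0.0373]), 0.0036)
scene 0.066 172 (array([0.4791, 0.037 ]), 0.0011)
top z [0.1045 0.1046 0.1046 0.1046 0.1047 0.1047 0.1047 0.1049 0.1049 0.105
 0.105  0.105  0.1053 0.1053 0.1054 0.1054 0.1054 0.1058 0.1059 0.1064]
top 0.039 52 (array([0.4769, 0.0382]), 0.0056)
top 0.066 34 (array([0.477 , 0.0382]), 0.0003)
top z [0.1017 0.1017 0.1018 0.102  0.102  0.1024 0.1025 0.1026 0.1029 0.1031
 0.1035 0.1036 0.1037 0.1037 0.1037 0.1039 0.1048 0.1049 0.105  0.1063]
```

View pics/z3.png

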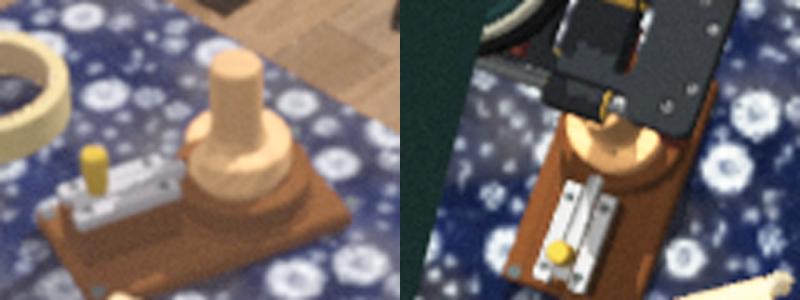

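The finial is seated: contact came at the expected height, its top is at about 0.104 m and its axis is on the dish axis. The slot faces the bolt tip. Before pushing the bolt I'm checking the space around the knob, since there are a mug and a tape ring nearby.

Run:
```python
from fit import *
for n in("scene","top"):
    P=np.load(n+"0.npz")["W"].reshape(-1,3)
    for nm,a in(("mug/ring",(.22,.52,.1,.26)),):
        s=P[(P[:,0]>a[0])&(P[:,0]<a[1])&(P[:,1]>a[2])&(P[:,1]<a[3])&(P[:,2]>.01)&(P[:,2]<.2)]
        for x in np.arange(.22,.52,.03):
            k=s[(s[:,0]>=x)&(s[:,0]<x+.03)]
            if len(k): print(n,round(x,2),"ymin",k[:,1].min().round(3),"zmax",k[:,2].max().round(3))
u=np.array([np.cos(np.radians(161)),np.sin(np.radians(161))]); D=np.array([.479,.037])
for psi in(-19,71,-109):
  for r in(114,110,84):
    for z in(.12,.058):
        j=inverse_kinematics([*(D+u*r/1000),z],q(psi)); print(psi,r,z,None if j is None else np.round(j,2))
```

```text
scene 0.25 ymin 0.178 zmax 0.023
scene 0.28 ymin 0.163 zmax 0.041
scene 0.31 ymin 0.158 zmax 0.045
scene 0.34 ymin 0.146 zmax 0.079
scene 0.37 ymin 0.1 zmax 0.027
scene 0.4 ymin 0.1 zmax 0.027
scene 0.43 ymin 0.156 zmax 0.027
scene 0.46 ymin 0.162 zmax 0.027
top 0.22 ymin 0.207 zmax 0.014
top 0.25 ymin 0.178 zmax 0.102
top 0.28 ymin 0.165 zmax 0.103
top 0.31 ymin 0.16 zmax 0.103
top 0.34 ymin 0.148 zmax 0.103
top 0.37 ymin 0.1 zmax 0.028
top 0.4 ymin 0.1 zmax 0.029
top 0.43 ymin 0.158 zmax 0.029
top 0.46 ymin 0.164 zmax 0.028
-19 114 0.12 [ 0.01  0.19  2.09 -0.    0.87  1.92]
-19 114 0.058 [ 0.01  0.31  2.15 -0.    0.68  1.92]
-19 110 0.12 [ 0.01  0.19  2.08 -0.    0.87  1.91]
-19 110 0.058 [ 0.01  0.32  2.15 -0.    0.68  1.91]
-19 84 0.12 [-0.01  0.22  2.03 -0.    0.89  1.89]
-19 84 0.058 [-0.01  0.34  2.1  -0.    0.7   1.89]
71 114 0.12 [ 0.01  0.19  2.09 -0.    0.87  0.35]
71 114 0.058 [ 0.01  0.31  2.15 -0.    0.68  0.35]
71 110 0.12 [ 0.01  0.19  2.08 -0.    0.87  0.34]
71 110 0.058 [ 0.01  0.32  2.15 -0.    0.68  0.34]
71 84 0.12 [-0.01  0.22  2.03 -0.    0.89  0.32]
71 84 0.058 [-0.01  0.34  2.1  -0.    0.7   0.32]
-109 114 0.12 [ 0.01  0.19  2.09 -0.    0.87 -2.8 ]
-109 114 0.058 [ 0.01  0.31  2.15 -0.    0.68 -2.8 ]
-109 110 0.12 [ 0.01  0.19  2.08 -0.    0.87 -2.8 ]
-109 110 0.058 [ 0.01  0.32  2.15 -0.    0.68 -2.8 ]
-109 84 0.12 [-0.01  0.22  2.03 -0.    0.89 -2.82]
-109 84 0.058 [-0.01  0.34  2.1  -0.    0.7  -2.82]
```

Run:
```python
from fit import *
u=np.array([np.cos(np.radians(161)),np.sin(np.radians(161))]); D=np.array([.479,.037])
X=lambda r,z:[*(D+u*r/1000),z]
move_gripper(0.0)
servo_line(X(114,.16),rate=.15); servo_line(X(114,.059),rate=.1); print(current_position(),current_force())
h=servo_line(X(78,.059),rate=.025,contact_N=10)
p=np.array(current_position()); print(h,"r",(p[:2]-D)@u,current_force(),current_clock())
servo_line([*(p[:2]+u*.02),.059],rate=.08); servo_line(X(114,.16),rate=.15)
servo_line([.40,-.10,.26],rate=.2); print(current_clock())
A=[]
for n in("scene","top"):
    c=capture(n); W=cloud(c); im=c["image"]
    P=W.reshape(-1,3); P=P[np.hypot(P[:,0]-.44,P[:,1]-.05)<.1]
    near=np.hypot(P[:,0]-.479,P[:,1]-.037)<.025
    s=P[near&(P[:,2]>.066)&(P[:,2]<.11)]; print(n,"stem",circ(s[:,:2][s[:,2]<.1],.014),s[:,2].max())
    s=P[~near&(P[:,2]>.058)&(P[:,2]<.085)][:,:2]; k,e=circ(s,.007); print("knob",k,e,"r",(k-D)@u)
    x,y=topix(c,[.46,.045,.05]).astype(int); x=max(x,60);y=max(y,45)
    A.append(cv2.resize(im[y-45:y+45,x-60:x+60],(400,300),interpolation=cv2.INTER_CUBIC))
cv2.imwrite("pics/z4.png",np.hstack(A))
```

```text
[0.37165085 0.07411374 0.05931344] [ 0.67664866  0.00239454 -0.28217903]
True r 0.08617514594400978 [ 0.42486415  0.99309072 -0.05360116] 15.6333
18.0167
scene stem (array([0.4613, 0.0198]), 0.0047) 0.10633185892464951
knob [0.4152 0.0597] 0.002 r 0.06771448222941384
top stem (array([0.4769, 0.038 ]), 0.0002) 0.10684414919584438
knob [0.4136 0.0609] 0.0025 r 0.06961799373572132
```

View pics/z4.png

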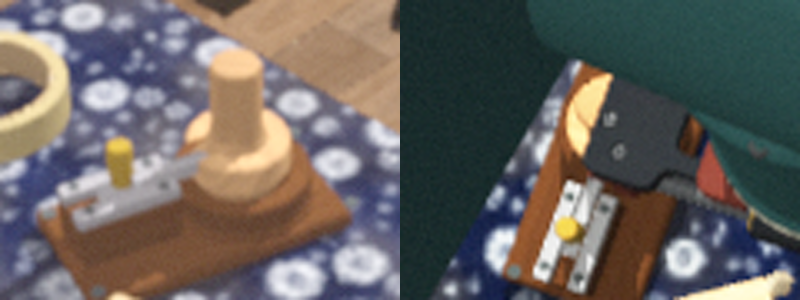

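The bolt looks to be in the slot: the knob is at r ≈ 69 mm and contact came where expected. There's plenty of time, so one firmer push will confirm it's fully home.

Run:
```python
from fit import *
u=np.array([np.cos(np.radians(161)),np.sin(np.radians(161))]); D=np.array([.479,.037])
X=lambda r,z:[*(D+u*r/1000),z]
servo_line(X(114,.16),rate=.2); servo_line(X(106,.059),rate=.12)
h=servo_line(X(80,.059),rate=.02,contact_N=18)
p=np.array(current_position()); print(h,"r",(p[:2]-D)@u,current_force())
servo_line([*(p[:2]+u*.02),.059],rate=.08); servo_line(X(114,.17),rate=.15)
servo_line([.40,-.20,.28],rate=.25); sleep(.5)
for n in("scene","top"):
    c=capture(n); W=cloud(c); P=W.reshape(-1,3)
    a=P[(np.hypot(P[:,0]-.478,P[:,1]-.037)<.025)&(P[:,2]>.066)&(P[:,2]<.1)][:,:2]; print(n,circ(a,.014))
    s=P[(np.hypot(P[:,0]-.41,P[:,1]-.06)<.03)&(P[:,2]>.058)&(P[:,2]<.085)][:,:2]; k,e=circ(s,.007); print("knob",(k-D)@u)
    for o in("tint_bottle","offcut","sanding_block"):
        d=silhouettes(n,o)
        if d: print(o,np.nanmedian(W[d[0]["region"]],0).round(3))
print(current_force(),current_clock())
```

```text
False r 0.08561982590952436 [-10.01397099   8.89802218  10.221462  ]
scene (array([0.4789, 0.037 ]), 0.0011)
knob 0.06768504400274535
tint_bottle [ 0.514 -0.165  0.03 ]
offcut [ 0.361 -0.022  0.021]
sanding_block [ 0.326 -0.177  0.029]
top (array([0.4771, 0.0383]), 0.0004)
knob 0.06965366913994427
offcut [0.442 0.054 0.03 ]
sanding_block [ 0.333 -0.167  0.029]
[ 0.47143314  0.01087567 -0.10732841] 25.3167
```

```bash
python3 -c "
from bench import *
print(close_job())"
```

```text
the job is handed in; nothing more can be done
None
```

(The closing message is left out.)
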